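# Open the sample-board case with its pop-out T-handle

### The arm

A 6-joint arm with a two-finger parallel gripper is mounted at the origin on the work surface. World frame = base frame: x ahead of the robot, y to its left, z up, the work surface at z = 0. Lengths are in mm, angles in rad, forces in N, time in s.
With the tool pointing down it reaches from about 350 to 975 mm from the base axis. Payload 7.1 kg.
Tool frame: the origin (TCP) lies on the front face of the gripper's body, between the roots of the fingers; the fingertips stand 80 mm ahead of it and the grasp point (between the pads) lies 61 mm ahead of it (env.tips_ahead is the distance from the TCP to the fingertips, in mm); z points along the fingers, y is the line along which they close (so a half turn about z gives the same grasp; the last joint's range is limited). The gripper opens to 88 mm and grips with 3 to 60 N. Pads are 20 mm wide; open, the fingers measure 115 mm over their backs; the gripper's body (75 mm by 178 mm) begins 61 mm behind the grasp point.
Start: joints at [-1.319, 0.423, 1.63, -0, 1.089, -0.019], TCP at [167.208, -602.202, 302.675] pointing down, gripper open.
Joint ranges: [-3, 3], [-0.9, 2.11], [0.09, 2.58], [-1.31, 4.45], [0.11, 2.69], [-2.54, 2.54]. Speed limits (rad/s): [2.39, 2.39, 3.01, 3.14, 3.14, 3.14].

### API

Orientations are given as a unit quaternion [x, y, z, w].
In Python, from station import env, set_gripper, viewer, workorder gives the robot as it stands. Calls block until the motion is done:
- env.reach(position, orientation): joint-space move of the TCP to a pose.
- env.move_l(position, rot=None, rate=150, f_stop=None): straight line of the TCP; rot=None keeps the orientation; rate is the mean speed in mm/s. With f_stop (N) it stops when the force on the tool has changed by that much, and returns True; else False.
- env.move_joints(angles): joint-space move.
- set_gripper(opening): finger opening in mm; the grip force is fixed at half the most; returns when the fingers have stopped.
- env.hold(seconds).
- env.ik(position, orientation): joint angles nearest the present ones, or None.
- env.read_state(): the state.
- viewer.camera(name): name is "scene" or "top" or "wrist"; returns the picture (400x640x3 uint8, blue, green, red); there is no depth.
- viewer.camera_params(name): a dict with "fx", "fy", "cx", "cy" (pixels), "dist" ([k1, k2, p1, p2, k3] as OpenCV has them; the pictures are not rectified), "pose" (4x4, takes a point from camera to world coordinates); the wrist camera has in their place "tool_from_camera" (4x4, takes a point from camera to tool coordinates, whose origin is the TCP and whose axes are the flange's). Camera axes: x right, y up, looking along -z (the intrinsics and any distortion apply to the point x, -y, -z); pixel columns grow to the right and rows downward; lengths in mm; the calibration is good to about 2 mm. A picture is of the moment at which its call begins: read the wrist's pose just before it. camera_params takes no time and is no camera call.
A pose or a line that the arm cannot do raises env.IKError and nothing moves.
- workorder.sign_off(): hands the job in; it is judged then, once.
The state is a dict: "time_s": time; "qpos": joint angles; "dq": joint speeds; "tau": joint torques, N m; "tool_pos": TCP position; "orientation": TCP orientation; "force": force on the tool from outside, world axes, zero at the start; "wrist_torque": the same for the moment, N m; "width": finger opening in mm; "grip_force": force on a finger pad.
Only numpy, scipy, OpenCV 4.12 (cv2) and the standard library are available. Lean on these libraries where they do the work, as an engineer would, in place of code of your own. Each camera call takes 0.05 s, during which the arm holds its last target. There are 200 camera calls.

### The job

Open the white sample-board case: press the round release button gently so that the T-handle pops out, turn the handle clockwise until it comes up against its firm stop without forcing it, and, holding it turned there, slide the cover all the way back, away from the button end. The latch lets go only close to the stop, which is at a different angle on every case, so feel for it. Let go at the end and do not disturb the mouse, the jar or the loupe.

Things in the scene. Friction and masses are not known exactly. Their poses are not given: they have to be found in the camera images.
- case: White sheet-metal case fixed to the bench, 360 (x) by 220 mm (y), 84 mm high. Origin: centre of its underside. x runs along its length from the button end (-x, nearer the robot) to the rear (+x); z up. A sliding cover (200 mm long, 224 mm wide, top at 92 mm) lies over the -x part when shut. Shut, the handle axis is at x = -60 mm and the button at x = -130 mm, both at y = 0.
- housing (a point): On the handle axis at the top of the dark steel latch housing, 110 mm above the bench; axes as the case's. Housing 74 mm (x) by 110 mm (y) by 18 mm high, on the cover, with a pocket 22 by 86 mm (y) in which the T-handle lies shut, along y. At -x of it a lower dark plinth (top 104 mm above the bench) carries the button. All ride with the cover.
- button: Round bare-metal push button, 28 mm in diameter, on the plinth. Origin: centre of its top face, 117 mm above the bench and 13 mm above the plinth when not pressed; z up. Springs back. Travel 10 mm down to a hard stop: 1.3 N starts it, about 4 N holds it 5 mm down, where it frees the handle, 6.5 N takes it to the stop. Over 20 N damages it.
- bar (a point): Centre of the T-handle's bare-metal cross bar, on the vertical turning axis. Bar 80 mm long (y axis), 14 mm wide, 14 mm high (7 mm above and below this point); z up. Shut: 104 mm above the bench, in the pocket, too deep to grip. Popped out: 136 mm above the bench, 19 mm free under it, on a 12 mm spindle; pinch it across its 14 mm width or push at an end.
- popout (a joint): How far the handle has popped out, m: 0 shut in its pocket, 0.032 fully out. A light spring (about 4 N less the handle's weight) drives it out by itself once the button is pressed about 5 mm; it stays out when the button is let go.
- handle (a joint): Turn of the T-handle, rad: 0 shut, clockwise from above positive. Turns freely (0.04 N m) for 0.25 to 1.1 rad, each time different, then meets the sprung bolt (0.14 N m, rising to 0.3 N m) and about 0.38 rad on, a firm stop, where torque climbs steeply. The bolt is clear only in the last 0.05 rad. Let go, it springs back and the bolt comes out, so hold it until the cover has moved 30 mm.
- strain (a joint): Wind-up of the latch spindle, rad, 30 N m per rad: 0 at rest, about 0.01 as the handle reaches its stop, 0.02 (0.6 N m) is the most it may take. At the stop it climbs about 0.1 N m per 0.02 rad of turn. The reading is noisy, so go by felt torque.
- cover (a joint): Slide of the cover along the case's +x, m: 0 shut, 0.12 fully open against its stop. Rubs with about 3 N. While the bolt is in, it moves no more than about 2 mm. It stays where it is left.
- mouse: Grey computer mouse, 100 mm long (x), 60 mm wide, 33 mm high, lying loose beside the case. Origin: centre of its underside. Leave alone.
- flux_jar: White jar with black lid, 56 mm in diameter and 60 mm high, standing loose. Origin: centre of its underside. Leave alone.
- loupe: Black and aluminium stand loupe, 44 mm in diameter and 38 mm high, standing loose. Origin: centre of its underside. Leave alone.

How it is judged:
By the outcome, as a careful person would: the job done as asked, in the order asked, and still so for the second after the job is handed in, with the robot touching nothing.
It also fails if it takes over 72 s, if anything falls off the work surface, if the arm or the gripper's body presses on something with over 40 N, if the wrist force passes 120 N, or if a joint passes its speed limit or range.

## Working session

There is one attempt and no reset: what is moved stays moved. The work goes in short steps, each a Python script; the robot and the scene stay as the last script left them, time stands still between calls to the robot, and variables do not carry over. Pictures are saved under pics/ and viewed, at most 10 in all, crops included, and the job is handed in when it is done.

```bash
mkdir -p pics; ls
python3 - <<'E'
from station import env,viewer
import cv2,json
for n in("top","scene"):
    cv2.imwrite(f"pics/{n}0.png",viewer.camera(n)); p=viewer.camera_params(n); print(n,{k:(v.tolist() if hasattr(v,'tolist') else v) for k,v in p.items()})
print(viewer.camera_params("wrist")); s=env.read_state(); print(s)
E
```

```text
pics
top {'fx': 394.97966925410583, 'fy': 394.97966925410583, 'cx': 321.12857858506055, 'cy': 198.63510348903193, 'dist': [-0.005303127053026923, 0.0, 0.0, 0.0, 0.0], 'pose': [[0.016580438957472042, 0.9884968273439049, -0.15033000823192816, 448.2229685797025], [-0.9998562669921418, 0.01692423591012215, 0.0010077675312348433, 54.6821484460476], [0.0035403955310136354, 0.1502916916196387, 0.9886353589820623, 1065.2838207461505], [0.0, 0.0, 0.0, 1.0]]}
scene {'fx': 382.1930280734405, 'fy': 382.1930280734405, 'cx': 315.13895268399096, 'cy': 200.6672569223603, 'dist': [-0.03697821173256853, 0.0, 0.0, 0.0, 0.0], 'pose': [[-0.7377027884456548, -0.374311079958817, 0.5618592451313495, 1144.4525716898831], [0.6751201124749012, -0.40564249310612804, 0.616171243664066, 595.5581098319526], [-0.002725738685656153, 0.8338737213791482, 0.5519485366788361, 615.3036325566186], [0.0, 0.0, 0.0, 1.0]]}
{'fx': 303.665179423986, 'fy': 303.665179423986, 'cx': 319.9813721588499, 'cy': 205.7604712015386, 'dist': array([-0.02191073,  0.        ,  0.        ,  0.        ,  0.        ]), 'tool_from_camera': arra
[... 354 characters left out ...]
'qpos': array([-1.31901243e+00,  4.23761562e-01,  1.63056803e+00,  1.35138358e-07,
        1.08862030e+00, -1.89797371e-02]), 'dq': array([ 9.32132397e-04, -2.44273982e-03, -2.09557666e-03,  6.97219063e-05,
        1.93429761e-03, -2.33316614e-03]), 'tau': array([ 4.11170413e-04, -5.45609701e+01, -2.74325198e+01,  6.45685382e-02,
        1.88059226e-02, -2.52326544e-05]), 'tool_pos': array([ 167.11026715, -601.85432737,  301.99904307]), 'orientation': array([ 9.90849646e-01,  1.34968582e-01, -7.87549160e-05, -6.74033303e-04]), 'force': array([-0.34333333,  1.07518657,  0.97780529]), 'wrist_torque': array([-0.02995329, -0.04091722, -0.00422291]), 'grip_force': 0.0, 'width': 87.73381606965069}
```

View pics/top0.png

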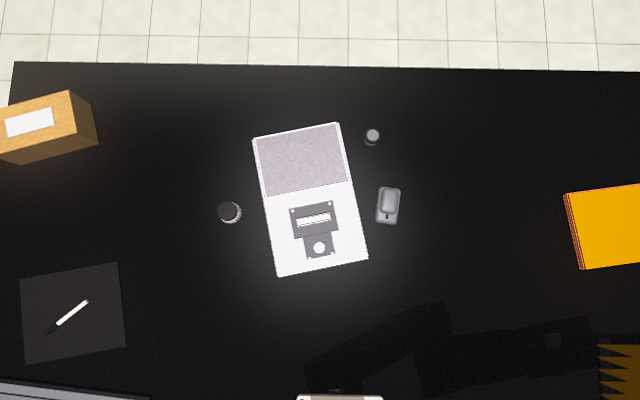

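The top view shows the case near (310,200), with the button at about (319,247) and the bar at about (313,220). The jar is at (229,212), the mouse at (388,205) and the loupe at (372,136). I'll enlarge it and compute positions.

```bash
cat > h.py <<'E'
from station import env,set_gripper,viewer,workorder
import cv2,numpy as np
from scipy.spatial.transform import Rotation as R
def ray(n,px,z,T=None):
    p=viewer.camera_params(n); T=np.array(p["pose"]) if T is None else T
    K=np.array([[p["fx"],0,p["cx"]],[0,p["fy"],p["cy"]],[0,0,1]])
    u=cv2.undistortPoints(np.array([[px]],float),K,np.array(p["dist"],float)).ravel()
    d=T[:3,:3]@[u[0],-u[1],-1]; return T[:3,3]+d*(z-T[2,3])/d[2]
def wristT():
    s=env.read_state(); T=np.eye(4); T[:3,:3]=R.from_quat(s["orientation"]).as_matrix(); T[:3,3]=s["tool_pos"]
    return T@viewer.camera_params("wrist")["tool_from_camera"]
def down(yaw): # tool z down, tool x at world angle yaw
    c,s=np.cos(yaw),np.sin(yaw); return R.from_matrix(np.array([[c,s,0],[s,-c,0],[0,0,-1]])).as_quat()
E
python3 - <<'E'
from h import *
im=cv2.imread("pics/top0.png"); cv2.imwrite("pics/c0.png",cv2.resize(im[115:285,220:410],None,fx=3.5,fy=3.5,interpolation=cv2.INTER_CUBIC))
b=ray("top",(319,247),117);h=ray("top",(313.5,220),104);print(b,h,np.linalg.norm((h-b)[:2]),np.arctan2(*(h-b)[1::-1]))
for n,p,z in(("corner nl",(279,277),92),("nr",(368,259),92),("rl",(253,137),84),("rr",(338,122),84),("jar",(229,211),60),("mouse",(388,205),15),("loupe",(372,136),38)):print(n,ray("top",p,z))
E
```

```text
[475.70979634  56.85586897 117.        ] [541.32004437  71.45022209 104.        ] 67.21383629181501 0.2188766042830284
corner nl [402.73999182 152.41470683  92.        ]
nr [449.37374921 -63.00378248  92.        ]
rl [754.82984559 231.62141926  84.        ]
rr [798.94336154  13.31530561  84.        ]
jar [565.02186384 289.01959213  60.        ]
mouse [ 593.7164897  -126.20720362   15.        ]
loupe [777.66266453 -80.74396284  38.        ]
```

View pics/c0.png

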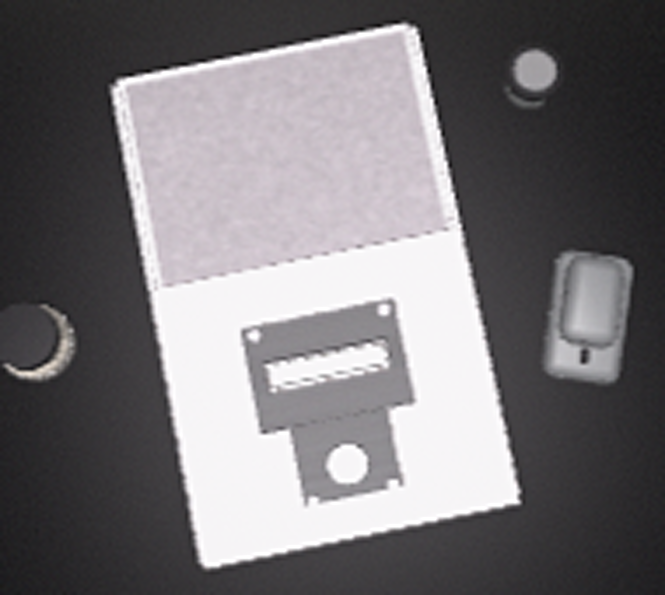

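The edges give a yaw of about 0.212, and the sizes are consistent: button to handle measures 67 mm against 70. Next I check wrist ranges, move above and look from close by.

Run:
```python
from h import *
y=.212; ax=np.array([541.5,71.5]); ex=np.array([np.cos(y),np.sin(y)])
for s in(1,-1):
  for t,d in((0,0),(.6,0),(1.6,0),(.6,120),(1.6,120)):
    q=env.ik([*(ax+ex*d),136+61],down(y+s*np.pi/2-t)); print(s,t,d,None if q is None else np.round(q,2))
print(np.round(env.ik([*(ax-70*ex),190],down(y)),2))
```

```text
1 0 0 [ 0.11  0.46  1.88 -0.    0.81 -0.1 ]
1 0.6 0 [ 0.11  0.46  1.88 -0.    0.81  0.5 ]
1 1.6 0 [ 0.11  0.46  1.88 -0.    0.81  1.5 ]
1 0.6 120 [ 0.13  0.6   1.6  -0.    0.94  0.52]
1 1.6 120 [ 0.13  0.6   1.6  -0.    0.94  1.52]
-1 0 0 None
-1 0.6 0 None
-1 1.6 0 [ 0.11  0.46  1.88 -0.    0.81 -1.64]
-1 0.6 120 None
-1 1.6 120 [ 0.13  0.6   1.6  -0.    0.94 -1.63]
[ 0.09  0.39  2.03 -0.    0.73  1.45]
```

Run:
```python
from h import *
y=.212
env.reach([500,62,300],down(y+np.pi/2)); set_gripper(0)
env.hold(.3)
T=wristT(); im=viewer.camera("wrist"); np.save("T1.npy",T); cv2.imwrite("pics/w1.png",im)
s=env.read_state(); print(s["time_s"],s["tool_pos"],s["force"],s["width"])
```

```text
4.4167 [499.99319543  62.00894768 300.01350626] [-0.07377715  0.54873236  0.68820123] 0.7055608117767607
```

View pics/w1.png

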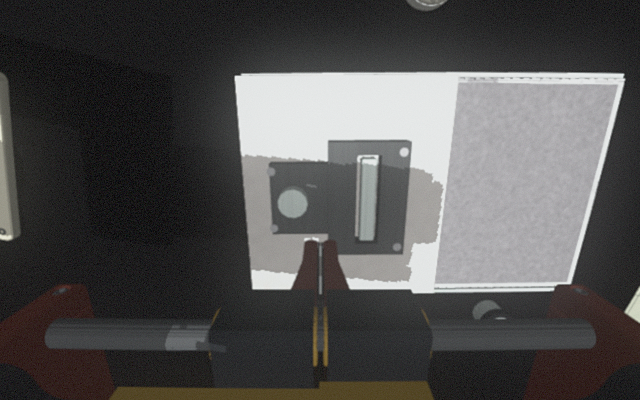

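The wrist view shows the button's top at about (292,202). The bar runs from (369,157) to (366,241), with its centre at about (368,199), and the closed fingertips are at (320,245).

Run:
```python
from h import *
T=np.load("T1.npy")
b=ray("wrist",(292,202),117,T);h=ray("wrist",(368,199),111,T);d=h-b
e1=ray("wrist",(369,157),111,T);e2=ray("wrist",(366,241),111,T)
print(b,h,np.linalg.norm(d[:2]),np.arctan2(d[1],d[0]),np.linalg.norm(e1-e2),(e1+e2)/2,np.arctan2(*(e2-e1)[:2]))
l=ray("wrist",(240,76),92,T);r=ray("wrist",(252,290),92,T);print(l,r,np.linalg.norm(l-r),np.arctan2(*((r-l)[:2]*[1,-1])))
```

```text
[473.99924055  59.03743808 117.        ] [542.40471786  74.97094352 111.        ] 70.23664230185331 0.2288468622749412 81.6163309212636 [542.36272839  73.15684597 111.        ] 2.915672811176117
[406.4747594  156.21576244  92.        ] [448.7671594  -57.81788309  92.        ] 218.17206172058835 0.19508389068314969
```

Run:
```python
from h import *
q=down(.213+np.pi/2)
env.move_l([474.3,58.5,208],q,rate=150); env.hold(.2)
f0=env.read_state()["force"]
print(env.move_l([474.3,58.5,188.5],rate=8,f_stop=5))
s=env.read_state(); print(s["time_s"],s["tool_pos"],s["force"]-f0)
env.hold(.4); s=env.read_state(); print(s["tool_pos"],s["force"]-f0)
env.move_l([474.3,58.5,260],rate=120)
env.reach([500,50,300],q); env.hold(.2)
np.save("T2.npy",wristT()); cv2.imwrite("pics/w2.png",viewer.camera("wrist")); print(env.read_state()["time_s"])
```

```text
True
6.925 [474.28281432  58.4964356  195.12640424] [0.65982986 0.88116105 2.22160185]
[474.2671722   58.50145156 195.13941455] [1.8894067  1.04042422 2.22300023]
8.575
```

View pics/w2.png

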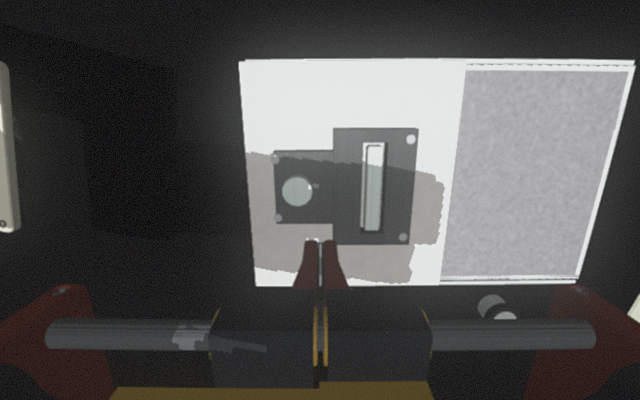

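The handle is still in its pocket at (373,187): the noisy force trigger stopped the press about 2 mm down. I'll press again, by depth with a force guard.

Run:
```python
from h import *
q=down(.213+np.pi/2)
env.move_l([474.3,58.5,203],q,rate=150); env.hold(.2)
f0=env.read_state()["force"]
print(env.move_l([474.3,58.5,189.9],rate=10,f_stop=9))
s=env.read_state(); print(s["time_s"],s["tool_pos"],s["force"]-f0)
env.hold(.5); s=env.read_state(); print(s["tool_pos"],s["force"]-f0)
env.move_l([474.3,58.5,260],rate=120)
env.reach([500,50,300],q); set_gripper(50); env.hold(.1)
np.save("T3.npy",wristT()); cv2.imwrite("pics/w3.png",viewer.camera("wrist")); print(env.read_state()["time_s"])
```

```text
False
11.0583 [474.29034934  58.49447165 189.96150855] [-1.12841628  0.47003466  4.18517895]
[474.27717473  58.5028622  189.90247464] [-1.70716667  1.01609858  3.95640484]
13.65
```

View pics/w3.png

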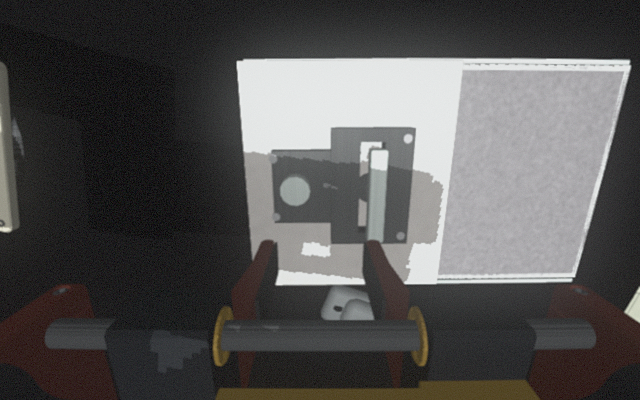

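The handle has popped out: the bar is now at (378,149)–(376,242), displaced from the pocket. I'll grip it.

Run:
```python
from h import *
T=np.load("T3.npy"); print(ray("wrist",(378.5,149),143,T),ray("wrist",(376,242),143,T))
c=np.array([542.2,73.0]); q=down(.213+np.pi/2)
env.move_l([*c,240],q,rate=150); env.hold(.1)
print(env.move_l([*c,198],rate=80,f_stop=12)); env.hold(.2)
s=env.read_state(); f0,t0=s["force"],s["wrist_torque"]; np.save("ft0.npy",[f0,t0])
set_gripper(0); env.hold(.2)
F=[];
for i in range(6): s=env.read_state(); F.append([*(s["force"]-f0),*(s["wrist_torque"]-t0)]); env.hold(.02)
print(s["time_s"],s["width"],s["grip_force"],s["tool_pos"],np.round(np.mean(F,0),2),np.round(np.std(F,0),3)); print(s["qpos"])
cv2.imwrite("pics/s4.png",viewer.camera("scene"))
```

```text
[532.76734588 112.12156204 143.        ] [551.97294543  35.25615493 143.        ]
False
16.225 13.497414139279984 29.997662007808685 [542.93515799  73.10965373 198.09987705] [ 3.89  0.32 -4.47  0.12 -0.83  0.07] [0.292 0.494 0.305 0.029 0.031 0.032]
[ 1.12101916e-01  4.57492455e-01  1.87201706e+00  8.46393281e-05
  8.10336221e-01 -1.00923836e-01]
```

View pics/s4.png

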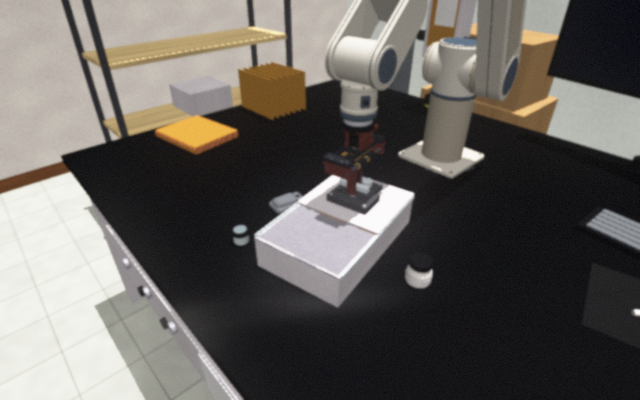

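The bar is gripped with the gripper over the handle at about (352,190), and the mouse, jar and loupe are untouched. Now I turn in small steps, watching the torque.

```bash
cat >> h.py <<'E'
def ft(n=6,dt=.015):
    f0,t0=np.load("ft0.npy"); F=[]
    for i in range(n):
        s=env.read_state(); F.append([*(s["force"]-f0),*(s["wrist_torque"]-t0)]); env.hold(dt)
    return np.mean(F,0),s
E
python3 - <<'E'
from h import *
env.move_l([543.1,73.2,197.8],rate=20); m,s=ft(); print(s["time_s"],np.round(m,2),s["tool_pos"])
q=np.array(env.ik(s["tool_pos"],s["orientation"])); a0=q[5]; a=0
while a<1.6:
    a+=.04 if m[5]<.12 else .02
    q[5]=a0+a; env.move_joints(q); m,s=ft(); print(round(s["time_s"],2),round(a,2),round(s["qpos"][5]-a0,3),np.round(m,2),flush=True)
    if m[5]>.36 or s["time_s"]>45: break
E
```

```text
16.625 [-0.37 -1.04  1.83 -0.02 -0.24  0.07] [543.07899767  73.16636033 197.98971267]
16.98 0.04 0.039 [ 0.32 -0.31  0.45 -0.02 -0.29 -0.02]
17.32 0.08 0.079 [-0.14 -0.31  1.13 -0.01 -0.28 -0.02]
17.68 0.12 0.119 [-0.39 -0.68  1.14 -0.03 -0.25 -0.01]
18.02 0.16 0.159 [-0.29 -0.52  1.38 -0.02 -0.2   0.  ]
18.38 0.2 0.199 [-0.46 -0.78  1.18 -0.04 -0.21  0.01]
18.73 0.24 0.239 [-0.32 -0.86  1.68 -0.06 -0.2   0.01]
19.07 0.28 0.279 [-0.61 -1.02  1.82 -0.05 -0.2  -0.02]
19.43 0.32 0.319 [-0.41 -1.05  1.78 -0.06 -0.15 -0.01]
19.77 0.36 0.359 [-0.5  -1.22  1.75 -0.06 -0.17 -0.04]
20.12 0.4 0.399 [-0.64 -0.61  2.08 -0.06 -0.14 -0.  ]
20.48 0.44 0.439 [-0.57 -1.05  2.19 -0.08 -0.11 -0.02]
20.82 0.48 0.479 [-0.43 -1.27  1.89 -0.1  -0.12 -0.01]
21.18 0.52 0.519 [-0.58 -1.1   2.61 -0.07 -0.13 -0.01]
21.52 0.56 0.559 [-0.76 -1.07  2.15 -0.1  -0.11 -0.01]
21.88 0.6 0.599 [-0.9  -1.2   2.12 -0.08 -0.09 -0.  ]
22.23 0.64 0.639 [-0.79 -1.42  2.38 -0.06 -0.04  0.07]
22.57 0.68 0.679 [-0.77 -0.7   2.4  -0.01  0.01  0.12]
22.93 0.7 0.699 [-1.37 -0.81  2.24  0.03  0.03  0.14]
23.27 0.72 0.72 [-0.95 -0.65
[... 237 characters left out ...]
6]
25.02 0.82 0.82 [-1.9   0.09  2.38  0.17  0.21  0.17]
25.38 0.84 0.84 [-2.03 -0.12  2.33  0.2   0.24  0.17]
25.73 0.86 0.86 [-2.18  0.38  2.31  0.2   0.27  0.21]
26.07 0.88 0.88 [-2.62 -0.05  2.21  0.22  0.3   0.18]
26.43 0.9 0.9 [-2.39 -0.01  2.15  0.25  0.31  0.23]
26.77 0.92 0.92 [-3.08  0.24  2.12  0.26  0.33  0.2 ]
27.12 0.94 0.94 [-2.8   0.72  2.3   0.28  0.35  0.21]
27.48 0.96 0.96 [-2.83  0.59  2.33  0.33  0.35  0.23]
27.82 0.98 0.98 [-3.01  0.68  2.37  0.37  0.39  0.23]
28.18 1.0 1.0 [-3.25  0.95  2.29  0.36  0.43  0.22]
28.52 1.02 1.02 [-3.36  1.33  2.29  0.43  0.45  0.24]
28.88 1.04 1.04 [-3.4   1.2   2.05  0.45  0.48  0.28]
29.23 1.06 1.06 [-3.68  1.5   2.49  0.55  0.55  0.36]
```

The stop is felt near 1.03 rad, and torque is now about 0.4 N m, so I slide while holding.

Run:
```python
from h import *
m,s=ft(); p0=s["tool_pos"]; np.save("p0.npy",p0); e=np.array([np.cos(.213),np.sin(.213),0])
for d in(8,35):
    r=env.move_l(p0+e*d,rate=30,f_stop=15); m,s=ft(); v=s["tool_pos"]-p0; print(r,d,round(s["time_s"],2),np.round(v,2),v@e,np.round(m,2),s["width"],flush=True)
    if r: break
```

```text
False 8 29.84 [8.26 1.84 0.04] 8.46407518480445 [-1.21  2.65  0.43  0.73  0.16  0.34] 13.946770502809633
False 35 30.99 [3.415e+01 7.560e+00 2.000e-02] 34.9733642033523 [-3.96  3.62  2.58  0.84  0.61  0.36] 13.722164716364041
```

Run:
```python
from h import *
p0=np.load("p0.npy"); e=np.array([np.cos(.213),np.sin(.213),0])
for d,v,f in((112,50,18),(124,12,10)):
    r=env.move_l(p0+e*d,rate=v,f_stop=f); m,s=ft(); v=s["tool_pos"]-p0; print(r,d,round(s["time_s"],2),np.round(v,2),v@e,np.round(m,2),s["width"],flush=True)
cv2.imwrite("pics/t5.png",viewer.camera("top"))
```

```text
False 112 32.78 [1.0934e+02 2.4240e+01 3.0000e-02] 111.9954402233605 [-4.94  4.79  2.83  1.08  0.68  0.36] 14.381651711656815
True 124 33.72 [117.46  26.17  -0.73] 120.3429090617522 [-1.91 -1.6   4.25  0.03  0.14  0.34] 13.884107617885443
```

Run:
```python
from h import *
set_gripper(80); env.hold(.3); s=env.read_state(); p=s["tool_pos"]; print(p,s["force"])
print(env.move_l([p[0],p[1],300],rate=80,f_stop=15))
env.reach([430,60,330],down(.213+np.pi/2)); env.hold(.3)
im=viewer.camera("top"); cv2.imwrite("pics/t6.png",cv2.resize(im[60:300,180:440],None,fx=2.4,fy=2.4)); cv2.imwrite("pics/s6.png",viewer.camera("scene")); print(env.read_state()["time_s"])
```

```text
[659.67585288  99.98895991 196.66462924] [-0.08008134  0.13659107 -0.35690042]
False
38.0417
```

View pics/t6.png

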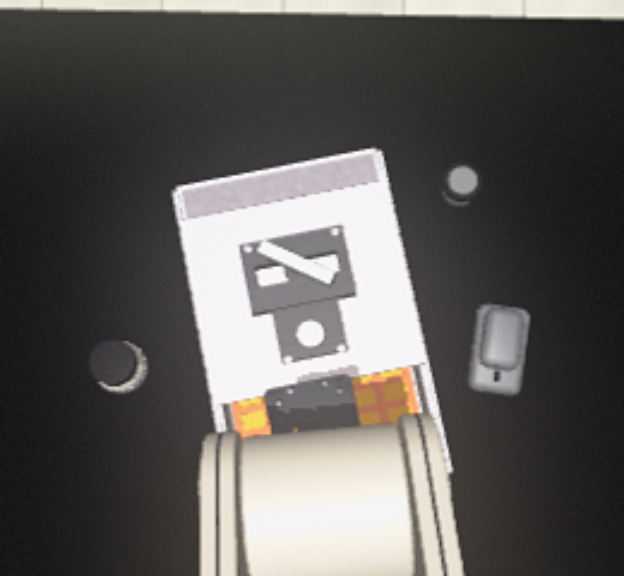

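View pics/s6.png

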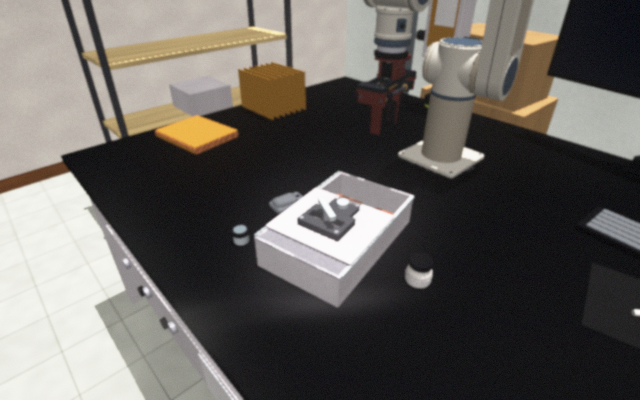

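The cover is back and the boards are exposed. The button is now at about (309.6,198.8) in the top image, the jar, mouse and loupe haven't moved, and the robot is clear. I'll check the travel and hand in.

Run:
```python
from h import *
d=ray("top",(309.6,198.8),117)-ray("top",(319.1,247.6),117); n=np.hypot(*d[:2]); print(n)
if n>115: print(workorder.sign_off())
```

```text
119.89709334696272
the job is handed in; nothing more can be done
None
```

The case is open and handed in: the handle was turned to its felt stop (about 0.4 N m), the cover slid back 120 mm against its stop and was let go, and the mouse, jar and loupe were left alone, in about 38 s; the button took two gentle presses, because the first stopped short.

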